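# Knock a stuck plaster plug out of a tipping flask

## Robot

A 6-joint arm with a two-finger parallel gripper is mounted at the origin on the work surface. World frame = base frame: x ahead of the robot, y to its left, z up, the work surface at z = 0. Lengths are in m, angles in rad, forces in N, time in s.
With the tool pointing down it reaches from about 0.35 to 0.975 m from the base axis. Payload 4.9 kg.
Tool frame: the origin (TCP) lies at the very end of the fingers, on their centre line; the grasp point (between the pads) lies 19 mm behind it; x points along the fingers, z is the direction in which the jaws open and shut, and the axes are right-handed (so a half turn about x gives the same grasp; the last joint's range is limited). The gripper opens to 85 mm and grips with 20 to 120 N. Pads are 22 mm wide; open, the fingers measure 114 mm over their backs; the gripper's body (76 mm by 85 mm) begins 54 mm behind the grasp point. The pads swing forward as they close: fully open they stand 13 mm farther back than shut.
Start: joints at [-1.413, 0.053, 1.613, -0, 1.476, -0.119], TCP at [0.171, -0.601, 0.195] pointing down, gripper open.
Joint ranges: [-3.01, 3.01], [-1.01, 2.22], [0.06, 2.58], [-1.02, 4.17], [0.09, 2.62], [-3.14, 3.14]. Speed limits (rad/s): [2.57, 2.57, 3.14, 3.14, 3.14, 3.14].

## Interface

Orientations are given as a rotation vector (axis times angle).
In Python, from station import ctrl, imaging gives the robot as it stands. The module is installed in compiled form; this text tells all that it offers.
- The arm moves only by the shell command python3 -m jog 'ROWS' [FORCE]. ROWS is JSON, a list that holds one entry, the list of rows, each a list of 5 numbers: the shift along the tool's x, y, z in m, then the turn about the tool's x in rad, then the closure, from -1 (fully open) to 1 (shut). A call has 1 to 12 rows; each row is the pose to reach, as a shift and turn from the pose measured when the call began, along the tool's axes at that moment; what a row does not reach only later rows make up. A row lasts 1/10 s, in which the tool goes at most 50 mm and 8.59 degrees, less where a joint would pass 70% of its speed; a pose out of reach is approached as far as the arm can. A call with a gripper value outside its range is refused whole. The fingers move at their own pace and stop on an object; FORCE is the grip in N (left out, the last holds). Time passes only in rows, so rows that repeat a pose let the fingers close. It gives the time, the measured TCP pose, the force and the opening at its end, in the units of the state.
- ctrl.get_obs(): the state, without advancing time (a new reading comes with each control period).
- imaging.get_image(name): name is "scene" or "top" or "wrist"; returns a dict with "color" (384x512x3 uint8, red, green, blue), "intrinsics" (3x3 intrinsics, pixels), "R" (3x3) and "t" (3): a world point X has camera coordinates R X + t. Camera axes: x right, y down, z forward; pixel columns grow to the right and rows downward; lengths in m; the calibration is good to about 2 mm. A picture is of the moment at which its call begins. There is no depth.
- ctrl.finish_job(): hands the job in, once; it reports no verdict.
The state is a dict: "t": time; "q": joint angles; "dq": joint speeds; "effort": joint torques, N m; "tool_pos": TCP position; "tool_rot": TCP orientation; "contact_force": force on the tool from outside, world axes, zero at the start; "wrist_torque": the same for the moment, N m; "opening": finger opening in m.
Only numpy, scipy, OpenCV 4.12 (cv2) and the standard library are available. Lean on these libraries where they do the work, as an engineer would, in place of code of your own. Each camera call takes 0.05 s, during which the arm holds its last target.

## Task

A set plaster plug is stuck in the neck of the white flask on the knock-out stand. Push the stand's black handle bar over so that the flask tips and its rim knocks on the steel bar, lifting it and letting it fall again if one knock is not enough, until the plug drops into the catch tray below; then push the flask back to its rest against the back stop and leave it there. Do not touch the plug with the robot, and leave the bowl, spatula and jar where they are.

Things in the scene. Friction and masses are not known exactly. Their poses are not given: they have to be found in the camera images.
- stand: Metal knock-out stand fixed to the bench. Origin on the bench; base plate x -85 to 85, y -130 to 170 mm. z up; +y is the way the flask falls; -x is the handle's side, roughly towards the robot. Two 170 mm high pivot posts at x +-45, y -55; back stop 200 mm high at y -97, x 0. Catch tray on the +y half. Fixed; only position and yaw vary.
- flask (a joint): Hinge of flask and handle, rad. 0: flask lies above the pivot against the back stop, mouth to +y, 10 deg up. Grows as it tips to +y; about 1.75: mouth down, rim on the bar. With the plug in it settles back to 0 when let go below 0.1 and falls freely onto the bar beyond 0.25; empty it settles back below 0.25. Lowered softly, the plug stays in: it takes the jolt of a free fall, usually two.
- pivot (a point): Middle of the hinge axis (parallel to the stand's x), 150 mm above the bench, at x 0, y -55 mm of the stand.
- handle (a point): Middle of the free handle bar: black, round, 14 mm thick, 100 mm long, parallel to the hinge axis, 100 mm from it, 65 to 165 mm to the stand's -x side (this point 120). Turns with the flask: at joint 0 it is 87 mm to -y and 50 mm above the pivot, at 1.75 64 mm to +y and 77 mm above. Open from above and both sides. Pushing it back to lift the flask off the bar takes 3 to 6 N.
- mouth (a point): Centre of the flask's mouth. White plastic flask, 135 mm long, body 68 mm, neck 52 mm in diameter, with a 72 mm flange at the mouth; its axis passes 110 mm from the hinge axis. Three sprung black rubber lips in the mouth hold the plug by its waist.
- plug: White set-plaster plug, 70 mm long, 41 mm in diameter, with two narrow waists (33 mm) that the lips catch in; 0.10 to 0.15 kg. Origin in its outer waist, 36 mm from the outer end; own z along its axis to the inner end. At the start it stands 27 mm out of the mouth; a good knock moves it 17 mm out to the second waist, the next drops it.
- tray (a point): Centre of the catch tray's black lined floor, 9 mm above the bench. The tray is 140 mm (x) by 160 mm (y) inside with walls 45 mm high, at y 70 mm of the stand.
- bowl: Green mixing bowl, 130 mm wide, 75 mm high, origin at the centre of its underside. Leave alone.
- spatula: Spatula with a red handle lying on the bench. Leave alone.
- jar: White jar, 80 mm wide, 100 mm high, origin at the centre of its underside. Leave alone.
- bar_top (a point): Middle of the top of the dark steel knocking bar, 22 mm wide (y) and 173 mm long (x), 110 mm above the bench, across the catch tray at y 16 mm of the stand. The flask's rim falls on it.
Not all that is in view belongs to the job. Of the things like the plug, leave any that is orange, purple or red; of the rest the larger one is meant.

How it is judged:
By the outcome, as a careful person would: the job done as asked, in the order asked, and still so for the second after the job is handed in, with the robot touching nothing.
It also fails if it takes over 64 s, if anything falls off the work surface, if the arm or the gripper's body presses on something with over 40 N, if the wrist force passes 120 N, or if a joint passes its speed limit or range.

## Working session

There is one attempt and no reset: what is moved stays moved. The work goes in short steps, Python scripts to look and compute and a shell command to move; the robot and the scene stay as the last step left them, time stands still between calls to the robot, and variables do not carry over. Pictures are saved under pics/ and viewed, and the job is handed in when it is done.

```bash
mkdir -p pics
python3 - <<'E'
from station import ctrl, imaging
import cv2,numpy as np
for n in ["scene","top","wrist"]:
    d=imaging.get_image(n); cv2.imwrite(f"pics/{n}0.png",d["color"][:,:,::-1]); print(n,d["intrinsics"].tolist(),np.round(d["R"],4).tolist(),np.round(d["t"],4).tolist())
o=ctrl.get_obs(); print(o)
E
```

```text
scene [[357.38227123285805, 0.0, 258.28234832103385], [0.0, 357.38227123285805, 191.00536277102438], [0.0, 0.0, 1.0]] [[0.0451, 0.999, -0.005], [0.8197, -0.0398, -0.5714], [-0.571, 0.0217, -0.8207]] [-0.0551, -0.3756, 1.4149]
top [[471.8113458342559, 0.0, 261.00575841623805], [0.0, 471.8113458342559, 189.97185601919642], [0.0, 0.0, 1.0]] [[0.0295, -0.9996, 0.0054], [-0.9828, -0.0299, -0.182], [0.1821, 0.0001, -0.9833]] [0.0121, 0.6077, 1.6267]
wrist [[281.08523610822937, 0.0, 259.13534649296884], [0.0, 281.08523610822937, 190.8742787040827], [0.0, 0.0, 1.0]] [[0.2734, -0.9619, -0.0031], [-0.9222, -0.263, 0.2835], [-0.2735, -0.0746, -0.959]] [-0.6235, -0.0362, 0.3802]
{'t': 0.15, 'q': array([-1.41297192e+00,  5.32179204e-02,  1.61397046e+00,  4.67546778e-06,
        1.47600574e+00, -1.19020570e-01]), 'dq': array([-0.00191738, -0.00130078, -0.00362195,  0.00105509,  0.00175475,
        0.00134667]), 'effort': array([ 4.12768022e-04, -3.94239306e+01, -3.70721412e+01, -1.21751195e-04,
        4.64211669e-03, -1.09472307e-05]), 'tool_pos': array([ 0.17072995, -0.60066522,  0.19374247]), 'tool_rot': array([ 1.00397464,  1.3287181 , -1.0021216 ]), 'contact_force': array([-0.64439958, -0.03463764, -0.12667149]), 'wrist_torque': array([ 0.06275187,  0.09237067, -0.01155746]), 'opening': 0.0854851511194746}
```

View pics/scene0.png

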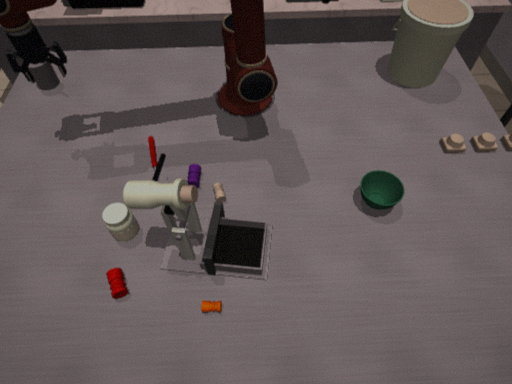

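View pics/top0.png

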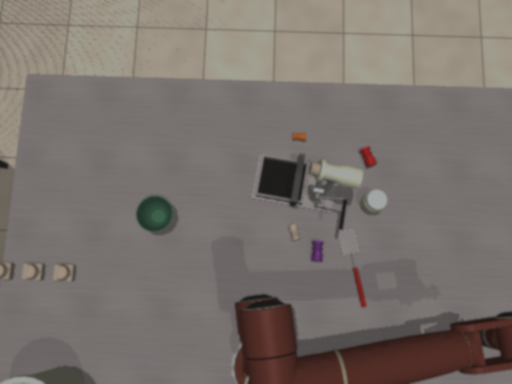

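View pics/wrist0.png

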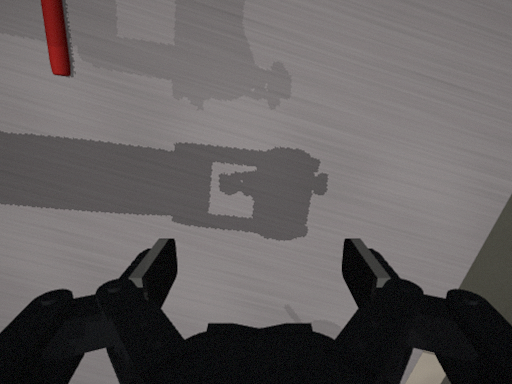

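The scene view shows the flask at about (160,195), the tray at (238,245), the bar at (212,240), and the handle near (160,168). The top view shows the tray at (280,180), the bar at (299,180), and the handle at (343,215). Next I'll enlarge both views and measure.

```bash
cat > h.py <<'E'
import numpy as np,cv2
from station import ctrl, imaging
def ray(d,u,v):
    r=d["R"].T@(np.linalg.inv(d["intrinsics"])@np.array([u,v,1.])); return -d["R"].T@d["t"], r
def onz(d,u,v,z):
    c,r=ray(d,u,v); return c+r*(z-c[2])/r[2]
def proj(d,X):
    p=d["intrinsics"]@(d["R"]@np.asarray(X)+d["t"]); return p[:2]/p[2]
def tri(d1,p1,d2,p2):
    c1,r1=ray(d1,*p1);c2,r2=ray(d2,*p2)
    A=np.stack([r1,-r2],1);s=np.linalg.lstsq(A,c2-c1,rcond=None)[0]
    a,b=c1+s[0]*r1,c2+s[1]*r2; return (a+b)/2,np.linalg.norm(a-b)
E
python3 - <<'E'
from h import *
d=imaging.get_image("top");c=d["color"][115:265,235:400,::-1];cv2.imwrite("pics/topz.png",cv2.resize(c,None,fx=4,fy=4,interpolation=cv2.INTER_CUBIC)[:600])
d2=imaging.get_image("scene");c=d2["color"][130:280,90:285,::-1];cv2.imwrite("pics/scenez.png",cv2.resize(c,None,fx=4,fy=4,interpolation=cv2.INTER_CUBIC))
for dd,n,roi in((d,"top",(145,245,250,365)),(d2,"scene",(140,280,140,285))):
    g=dd["color"].max(2); m=np.zeros_like(g); a,b,e,f=roi; m[a:b,e:f]=(g[a:b,e:f]<45)*255
    N,l,s,ce=cv2.connectedComponentsWithStats(m)
    for i in range(1,N):
        if s[i,4]>25:
            r=cv2.minAreaRect(np.argwhere(l==i)[:,::-1].astype(np.float32)); print(n,s[i],ce[i].round(1),np.round(cv2.boxPoints(r),1).tolist())
E
```

```text
top [ 259  159   38   39 1100] [277.5 177.8] [[258.3999938964844, 191.5], [264.6000061035156, 157.89999389648438], [296.6000061035156, 163.8000030517578], [290.3999938964844, 197.39999389648438]]
top [299 166   6  33  41] [301.4 181.2] [[298.1000061035156, 197.89999389648438], [303.20001220703125, 165.89999389648438], [304.5, 166.10000610351562], [299.3999938964844, 198.10000610351562]]
top [340 200   6  28  55] [342.3 213.8] [[339.29998779296875, 226.89999389648438], [343.29998779296875, 199.8000030517578], [345.6000061035156, 200.10000610351562], [341.5, 227.1999969482422]]
scene [153 154  12  27 133] [158.7 166.9] [[152.39999389648438, 179.1999969482422], [159.89999389648438, 152.8000030517578], [165.10000610351562, 154.3000030517578], [157.5, 180.6999969482422]]
scene [164 205  10  10  74] [168.1 210.1] [[164.0, 205.0], [173.0, 205.0], [173.0, 214.0], [164.0, 214.0]]
scene [ 202  205   62   70 2207] [233.9 245.4] [[199.10000610351562, 271.3999938964844], [215.10000610351562, 203.39999389648438], [270.70001220703125, 216.39999389648438], [254.60000610351562, 284.5]]
```

View pics/topz.png

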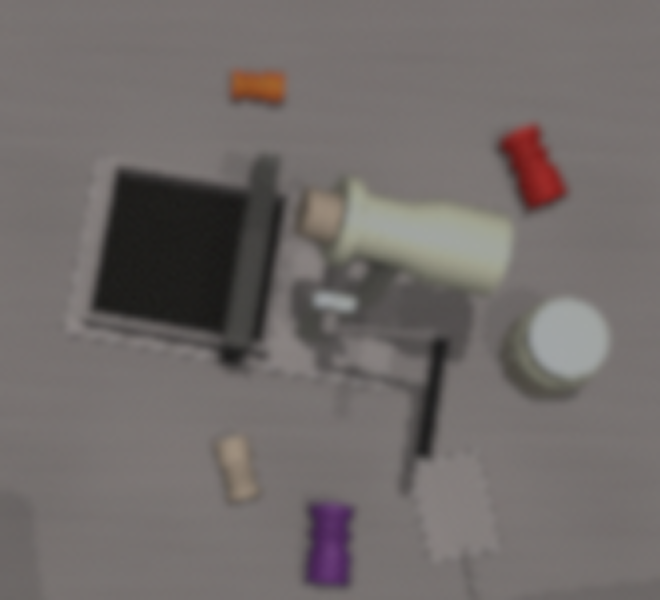

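View pics/scenez.png

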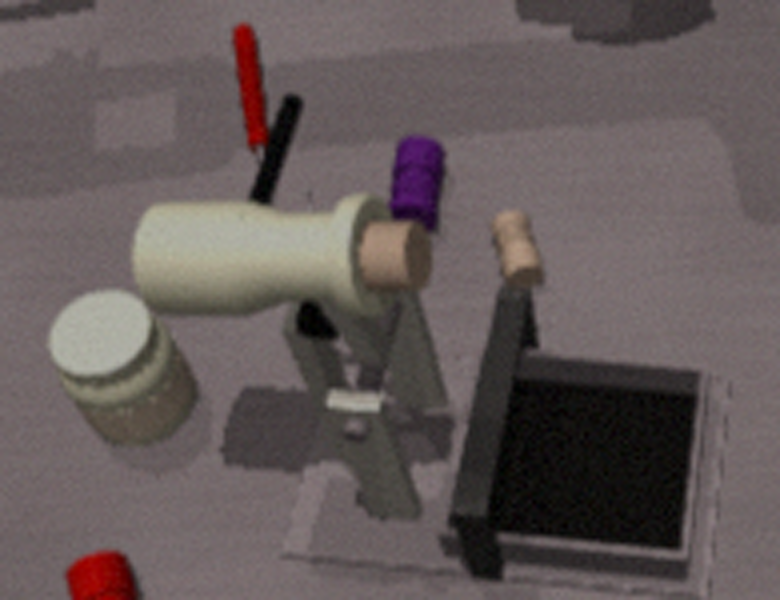

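Run:
```python
from h import *
d=imaging.get_image("top");s=imaging.get_image("scene")
T=lambda u,v:(u/4+234.6,v/4+114.6)
S=lambda u,v:(u/4+89.6,v/4+129.6)
h1=onz(d,*T(440,340),.2);h2=onz(d,*T(423,458),.2);print("handle",h1,h2,np.linalg.norm(h1-h2))
print("free end tri",tri(d,T(423,456),s,S(292,100)))
b1=onz(d,*T(268,156),.11);b2=onz(d,*T(233,350),.11);print("bar",b1,b2,np.linalg.norm(b1-b2))
sb1=onz(s,*S(513,290),.11);sb2=onz(s,*S(475,515),.11);print("bar scene",sb1,sb2,np.linalg.norm(sb1-sb2))
w=[onz(d,*T(*p),.003) for p in((68,330),(100,158))];print("plate corner",w,np.linalg.norm(w[0]-w[1]))
w=[onz(s,*S(*p),.003) for p in((285,555),(710,596),(735,375))];print("plate corner",w)
yaw=np.arctan2(-(b1-b2)[0],(b1-b2)[1]) if 0 else np.arctan2((b1-b2)[1],(b1-b2)[0]);print("yaw bar",yaw,"handle",np.arctan2((h1-h2)[1],(h1-h2)[0]),"scene",np.arctan2(*(sb2-sb1)[[1,0]]),np.arctan2(*(sb1-sb2)[[1,0]]))
m=(b1+b2)/2
for yw in [np.arctan2((b1-b2)[1],(b1-b2)[0])]:
  R=np.array([[np.cos(yw),-np.sin(yw)],[np.sin(yw),np.cos(yw)]])
  o=m[:2]-R@[0,.016];print("origin from bar",o,"handle pred",o+R@[-.12,-.142],"ends",o+R@[-.065,-.142],o+R@[-.165,-.142])
```

```text
handle [ 0.55681075 -0.24183318  0.2       ] [ 0.46044388 -0.22791911  0.2       ] 0.09736619328249893
free end tri (array([ 0.46233772, -0.22839753,  0.19736628]), np.float64(5.239436482179499e-05))
bar [ 0.73074196 -0.10790617  0.11      ] [ 0.55798067 -0.08022876  0.11      ] 0.1749642926777604
bar scene [ 0.56859757 -0.08297688  0.11      ] [ 0.73704699 -0.10362529  0.11      ] 0.16971023695440807
plate corner [array([0.58916861, 0.06403435, 0.003     ]), array([0.75273595, 0.03957828, 0.003     ])] 0.16538553265506512
plate corner [array([ 0.71221537, -0.24995898,  0.003     ]), array([0.75600668, 0.04532907, 0.003     ]), array([0.58322404, 0.07450418, 0.003     ])]
yaw bar -0.15885619965220596 handle -0.143395456084415 scene -0.1219708265877439 3.0196218270020494
origin from bar [ 0.64183029 -0.10986601] handle pred [ 0.5008784 -0.2310954] ends [ 0.55518589 -0.23979579] [ 0.456445  -0.2239769]
```

```bash
cat >> h.py <<'E'
from scipy.spatial.transform import Rotation as Ro
YAW=-0.15; O=np.array([0.644,-0.112])
RS=np.array([[np.cos(YAW),-np.sin(YAW)],[np.sin(YAW),np.cos(YAW)]])
def st2w(x,y,z): return np.append(O+RS@[x,y],z)
def w2st(p): return np.append(RS.T@(np.asarray(p)[:2]-O),p[2])
def delta(x,y,z):
    o=ctrl.get_obs(); R=Ro.from_rotvec(o["tool_rot"]).as_matrix(); return np.round(R.T@(st2w(x,y,z)-o["tool_pos"]),4)
def stat():
    o=ctrl.get_obs(); R=Ro.from_rotvec(o["tool_rot"]).as_matrix()
    print("t",round(o["t"],2),"stand",w2st(o["tool_pos"]).round(4),"F stand",np.append(RS.T@o["contact_force"][:2],o["contact_force"][2]).round(2))
    return o,R
E
python3 - <<'E'
from h import *
o,R=stat(); S=np.eye(3);S[:2,:2]=RS; print("tool axes in stand cols\n",(S.T@R).round(3))
d=imaging.get_image("top");s=imaging.get_image("scene")
print("jar",w2st(onz(d,570/4+234.6,338/4+114.6,.1)))
print("target",st2w(-.125,-.195,.185),delta(-.125,-.195,.185))
# check handle vs mask in both views
for z,y,x in((.2,-.142,-.065),(.2,-.142,-.165)):
    X=st2w(x,y,z);print(proj(d,X).round(1),proj(s,X).round(1))
for X in (st2w(.086,.016,.11),st2w(-.086,.016,.11),st2w(-.085,.17,.003),st2w(.085,.17,.003)): print(((proj(d,X)-[234.6,114.6])*4).round(),((proj(s,X)-[89.6,129.6])*4).round())
E
```

```text
t 0.35 stand [-0.3948 -0.5543  0.1944] F stand [-0.24  0.52 -0.41]
tool axes in stand cols
 [[-0.     0.91   0.414]
 [ 0.     0.414 -0.91 ]
 [-1.     0.    -0.   ]]
jar [-0.02539945 -0.26724955  0.1       ]
target [ 0.49126318 -0.28613059  0.185     ] [ 0.0096  0.3944 -0.2154]
[344.9 199.1] [152.8 182.4]
[340.3 229.4] [162.7 153.2]
[269. 155.] [467. 507.]
[237. 346.] [513. 281.]
[ 63. 334.] [728. 378.]
[ 96. 157.] [707. 593.]
```

The stand pose fits both views to about 1.5 mm: yaw -0.15, origin (0.644, -0.112). Next I'll move behind the handle with the fingers shut and the jaw axis parallel to the bar.

```bash
python3 -m jog '[[[0,0.03,-0.02,-0.1,1],[0,0.07,-0.04,-0.2,1],[0,0.11,-0.06,-0.3,1],[0,0.15,-0.08,-0.4,1],[0,0.19,-0.1,-0.5,1],[0,0.23,-0.12,-0.6,1],[0,0.27,-0.14,-0.7,1],[0,0.3,-0.16,-0.8,1],[0,0.33,-0.18,-0.9,1],[0,0.355,-0.193,-1.0,1],[0,0.38,-0.206,-1.1,1],[0.005,0.394,-0.215,-1.144,1]]]' 40
python3 - <<'E'
from h import *
o,R=stat(); S=np.eye(3);S[:2,:2]=RS; print((S.T@R).round(3)); print(o["opening"],delta(-.125,-.195,.185))
E
```

```text
t: 1.65
tool_pos: [0.4927, -0.2856, 0.1905]
tool_rot: [0.114, 1.566, -0.115]
contact_force: [-0.7, 0.6, 0.1]
opening: -0.0002
t 1.65 stand [-0.1237 -0.1942  0.1905] F stand [-0.78  0.48  0.15]
[[ 0.002 -0.004  1.   ]
 [-0.001  1.     0.004]
 [-1.    -0.001  0.002]]
-0.00022356068994404434 [ 0.0055 -0.0007 -0.0013]
```

```bash
python3 -m jog '[[[0.006,0.015,0,0,1],[0.006,0.03,0,0,1],[0.006,0.038,0,0,1],[0.005,0.046,0,0,1],[0.004,0.053,0,0,1],[0.003,0.059,0,0,1],[0.002,0.065,0,0,1],[0.001,0.069,0,0,1],[0,0.069,0,0,1],[0,0.069,0,0,1],[0,0.069,0,0,1],[0,0.069,0,0,1]]]'
python3 - <<'E'
from h import *
stat()
d=imaging.get_image("scene");cv2.imwrite("pics/s1.png",cv2.resize(d["color"][100:290,70:325,::-1],None,fx=3,fy=3,interpolation=cv2.INTER_CUBIC))
E
```

```text
t: 2.85
tool_pos: [0.5027, -0.2175, 0.1904]
tool_rot: [0.115, 1.566, -0.116]
contact_force: [0.8, -0.2, -0.3]
opening: -0.0002
t 2.85 stand [-0.124  -0.1255  0.1904] F stand [ 0.81 -0.07 -0.28]
```

View pics/s1.png

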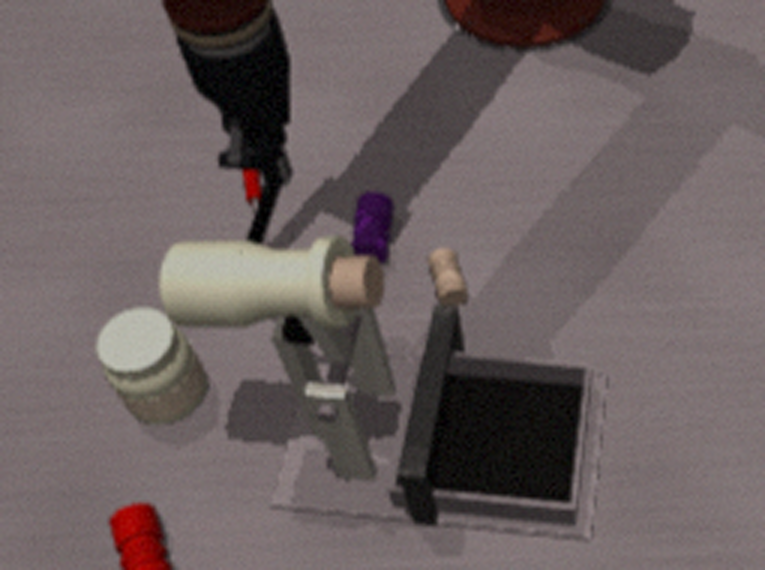

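The flask still rests against the stop: the plug end is at (370,282) in the crop, unchanged. I'll check where the finger is relative to the handle.

Run:
```python
from h import *
d=imaging.get_image("wrist");cv2.imwrite("pics/w1.png",d["color"][:,:,::-1])
t=imaging.get_image("top");cv2.imwrite("pics/t1.png",cv2.resize(t["color"][115:265,235:400,::-1],None,fx=4,fy=4,interpolation=cv2.INTER_CUBIC)[:600])
s=imaging.get_image("scene");cv2.imwrite("pics/s2.png",cv2.resize(s["color"][120:220,110:230,::-1],None,fx=6,fy=6,interpolation=cv2.INTER_CUBIC))
o,_=stat(); p=o["tool_pos"]; print(proj(d,p),(proj(t,p)-[234.6,114.6])*4,(proj(s,p)-[109.6,119.6])*6)
for x in(-.065,-.165):
  X=st2w(x,-.142,.2); print(proj(d,X))
```

```text
t 3.05 stand [-0.124  -0.1253  0.1904] F stand [-0.81  0.27  0.64]
[258.0250484 218.3457728] [407.96343746 406.85049151] [336.38455965 287.37154559]
[346.07099297 247.21164638]
[196.55876197 246.80242463]
```

View pics/w1.png

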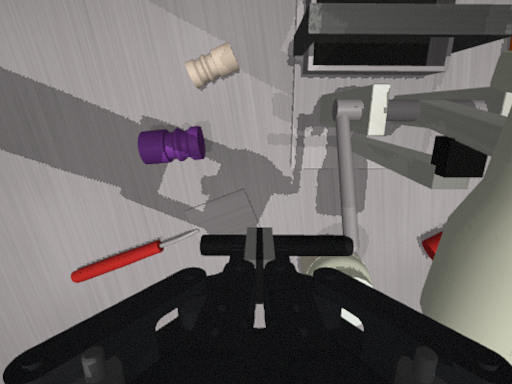

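View pics/t1.png

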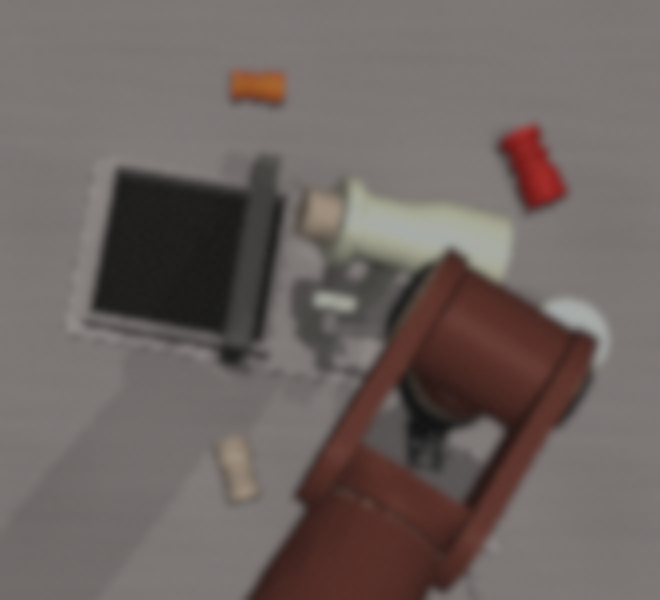

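View pics/s2.png

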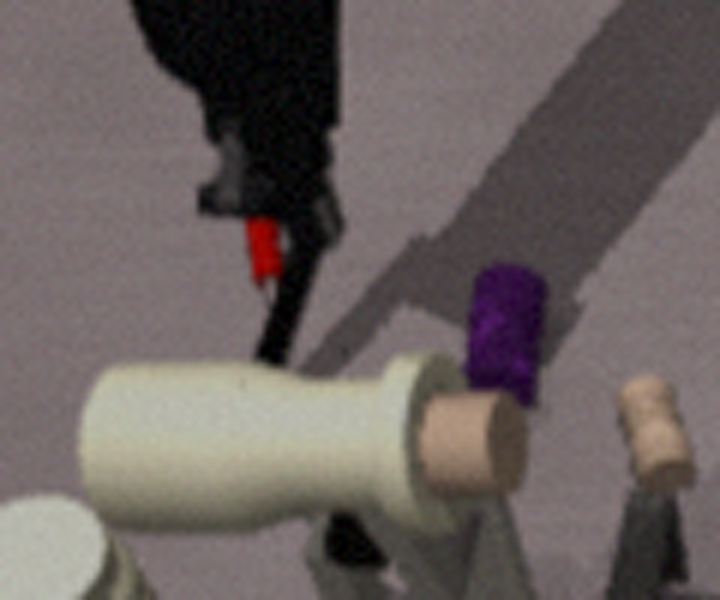

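Run:
```python
from h import *
s=imaging.get_image("scene");w=imaging.get_image("wrist")
o,R=stat();p=o["tool_pos"]
for z in (0,.01,.02,.03,.04,.05,.07):
    X=p+[0,0,z]; print(z,(proj(s,X)-[109.6,119.6])*6,proj(w,X))
c=w["color"][190:290,190:370,::-1];c=np.clip(c.astype(float)*2.5,0,255).astype(np.uint8);cv2.imwrite("pics/w2.png",cv2.resize(c,None,fx=4,fy=4))
c=s["color"][120:200,130:190,::-1];c=np.clip(c.astype(float)*4,0,255).astype(np.uint8);cv2.imwrite("pics/s3.png",cv2.resize(c,None,fx=7,fy=7))
```

```text
t 3.15 stand [-0.1239 -0.1253  0.1904] F stand [-0.44 -0.6  -0.35]
0 [336.39705795 287.34667068] [258.04246045 218.45581069]
0.01 [331.52877344 273.35891208] [258.00193996 224.25263107]
0.02 [326.57642216 259.12960932] [257.95693482 230.69102042]
0.03 [321.53780762 244.65245133] [257.90665691 237.88372747]
0.04 [316.41065611 229.92090525] [257.85012193 245.97156402]
0.05 [311.19261336 214.92820663] [257.78608435 255.13271538]
0.07 [300.47401199 184.13107301] [257.62861339 277.66035086]
```

View pics/w2.png

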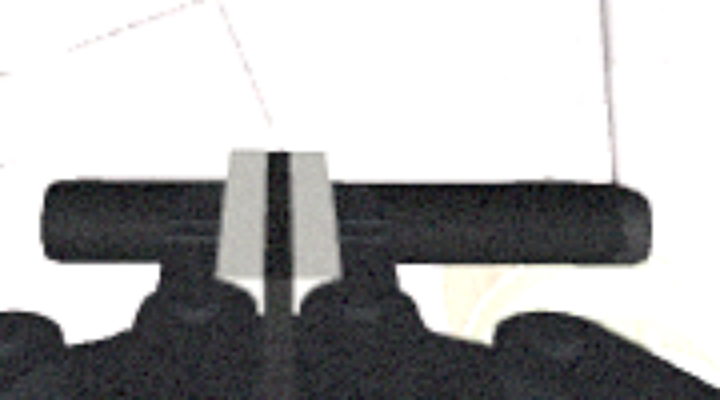

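View pics/s3.png

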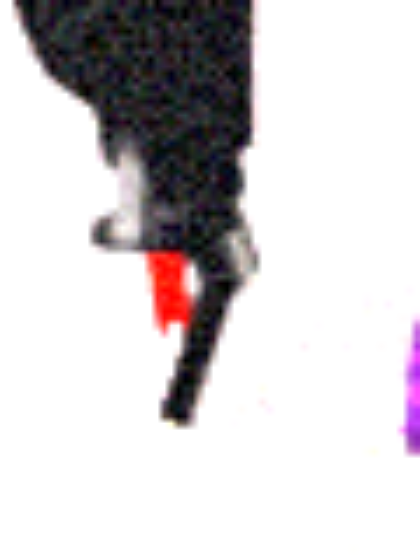

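Run:
```python
from h import *
w=imaging.get_image("wrist");o,R=stat();p=o["tool_pos"]
C=-w["R"].T@w["t"]; print("cam in tool",R.T@(C-p), "axis in tool",R.T@w["R"][2])
for back in (0,.01,.019,.03,.04,.05):
    for yy in (0,.011):
        X=p+R@[-back,yy,0]; c=w["R"]@X+w["t"]; print(back,yy,proj(w,X).round(1),"depth",c[2].round(4))
```

```text
t 3.2 stand [-0.124  -0.1253  0.1904] F stand [-0.21  0.28 -0.06]
cam in tool [-0.17934281  0.07253033  0.00087176] axis in tool [ 9.59254837e-01 -2.82541812e-01 -5.30664917e-04]
0 0 [258.  218.5] depth 0.1925
0 0.011 [258.  203.3] depth 0.1894
0.01 0 [257.9 224.3] depth 0.1829
0.01 0.011 [257.9 208.3] depth 0.1798
0.019 0 [257.9 230. ] depth 0.1743
0.019 0.011 [257.8 213.4] depth 0.1712
0.03 0 [257.8 237.9] depth 0.1638
0.03 0.011 [257.8 220.3] depth 0.1606
0.04 0 [257.7 245.9] depth 0.1542
0.04 0.011 [257.7 227.4] depth 0.1511
0.05 0 [257.6 255.1] depth 0.1446
0.05 0.011 [257.5 235.5] depth 0.1415
```

The visible fingertip ends about 30–35 mm short of the reported TCP. Both the scene and wrist views agree on this, so the finger passed over the bar without touching it. I'll go back over the bar, lower the tool and push again.

```bash
python3 -m jog '[[[-0.02,0,0,0,1],[-0.02,-0.03,0,0,1],[-0.02,-0.065,0,0,1],[-0.005,-0.07,0,0,1],[0.02,-0.07,0,0,1],[0.035,-0.07,0,0,1],[0.035,-0.07,0,0,1]]]'
python3 - <<'E'
from h import *
stat();w=imaging.get_image("wrist");cv2.imwrite("pics/w3.png",w["color"][150:330,100:420,::-1])
s=imaging.get_image("scene");c=s["color"][120:200,110:190,::-1];c=np.clip(c.astype(float)*4,0,255).astype(np.uint8);cv2.imwrite("pics/s4.png",cv2.resize(c,None,fx=6,fy=6))
E
```

```text
t: 3.9
tool_pos: [0.4907, -0.2848, 0.1515]
tool_rot: [0.117, 1.572, -0.112]
contact_force: [-0.5, -0.1, 0.7]
opening: -0.0002
t 3.9 stand [-0.1257 -0.1937  0.1515] F stand [-0.53 -0.17  0.69]
```

View pics/w3.png

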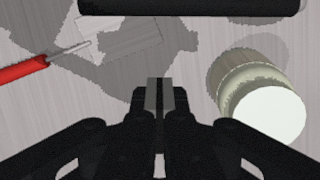

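View pics/s4.png

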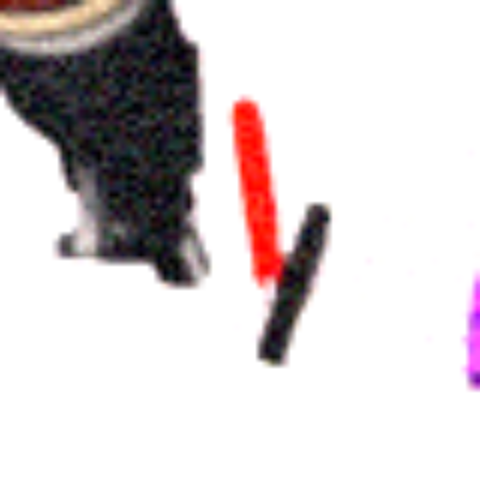

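Run:
```python
from h import *
s=imaging.get_image("scene");o,R=stat();p=o["tool_pos"]
for z in (0,.02,.03,.04): print(z,(proj(s,p+[0,0,z])-[109.6,119.6])*6)
```

```text
t 4.05 stand [-0.1232 -0.1951  0.1563] F stand [ 0.21  0.59 -0.28]
0 [205.47727041 322.72784566]
0.02 [193.79011272 296.02258426]
0.03 [187.79887718 282.33255667]
0.04 [181.7058592  268.40995529]
```

```bash
python3 -m jog '[[[0.008,0.015,0,0,1],[0.008,0.03,0,0,1],[0.008,0.038,0,0,1],[0.008,0.046,0,0,1],[0.006,0.053,0,0,1],[0.004,0.059,0,0,1],[0.002,0.064,0,0,1],[0,0.069,0,0,1],[0,0.072,0,0,1],[0,0.072,0,0,1],[0,0.072,0,0,1],[0,0.072,0,0,1]]]'
python3 - <<'E'
from h import *
stat()
d=imaging.get_image("scene");cv2.imwrite("pics/s5.png",cv2.resize(d["color"][100:290,70:325,::-1],None,fx=3,fy=3,interpolation=cv2.INTER_CUBIC))
E
```

```text
t: 5.25
tool_pos: [0.5032, -0.2148, 0.1554]
tool_rot: [0.114, 1.566, -0.115]
contact_force: [-0.4, -0.4, 0.5]
opening: 0.0002
t 5.25 stand [-0.1238 -0.1227  0.1554] F stand [-0.35 -0.47  0.45]
```

View pics/s5.png

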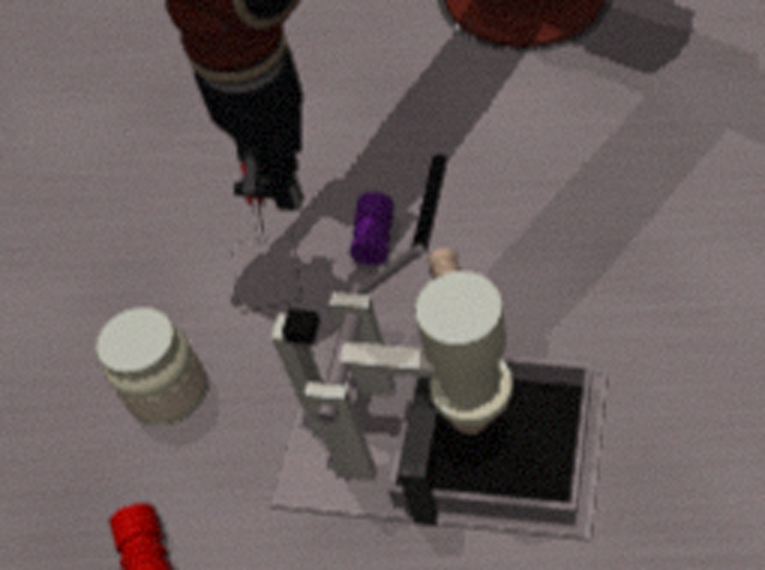

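The flask has tipped and its rim is on the bar at crop (420,390). The plug is still sticking out at (468,425) and the handle is at (430,200). I'll go over the handle and down on its +y side.

```bash
python3 -m jog '[[[-0.045,0,0,0,1],[-0.09,0.01,0,0,1],[-0.105,0.05,0,0,1],[-0.105,0.095,0,0,1],[-0.105,0.14,0,0,1],[-0.1,0.17,0,0,1],[-0.065,0.176,0,0,1],[-0.03,0.176,0,0,1],[-0.02,0.176,0,0,1],[-0.02,0.176,0,0,1]]]'
python3 - <<'E'
from h import *
o,R=stat()
for y,z in((.027,.177),(-.003,.194),(-.037,.2),(-.071,.194),(-.097,.18),(-.112,.166),(-.121,.154),(-.124,.15)): print(delta(-.125,y,z))
w=imaging.get_image("wrist");cv2.imwrite("pics/w5.png",w["color"][:,:,::-1])
E
```

```text
t: 6.3
tool_pos: [0.5274, -0.0407, 0.1733]
tool_rot: [0.114, 1.571, -0.115]
contact_force: [0.2, -0.9, 0.5]
opening: 0.0
t 6.3 stand [-0.1259  0.0531  0.1733] F stand [ 0.33 -0.83  0.53]
[-0.0037 -0.0261  0.0008]
[-0.0207 -0.0561  0.0006]
[-0.0267 -0.0901  0.0005]
[-0.0207 -0.1241  0.0004]
[-0.0067 -0.1501  0.0003]
[ 0.0073 -0.1651  0.0003]
[ 0.0193 -0.1741  0.0003]
[ 0.0233 -0.1771  0.0003]
```

View pics/w5.png

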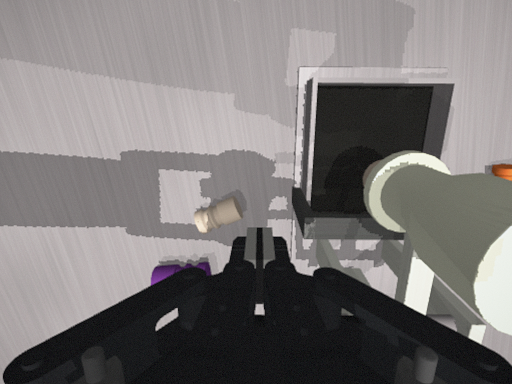

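The finger is clear on the +y side and the plug is still in the mouth at (372,175). I'll push the handle back over the top along its arc.

```bash
python3 -m jog '[[[-0.004,-0.02,0,0,1],[-0.01,-0.036,0,0,1],[-0.02,-0.054,0,0,1],[-0.024,-0.072,0,0,1],[-0.027,-0.09,0,0,1],[-0.024,-0.108,0,0,1],[-0.02,-0.124,0,0,1],[-0.012,-0.138,0,0,1],[-0.006,-0.15,0,0,1],[0.002,-0.16,0,0,1],[0.01,-0.167,0,0,1],[0.015,-0.171,0,0,1]]]';python3 -m jog '[[[0,0,0,0,1],[0,0,0,0,1],[0,0,0,0,1]]]'
python3 - <<'E'
from h import *
stat()
d=imaging.get_image("scene");cv2.imwrite("pics/s6.png",cv2.resize(d["color"][100:290,70:325,::-1],None,fx=3,fy=3,interpolation=cv2.INTER_CUBIC))
w=imaging.get_image("wrist");cv2.imwrite("pics/w6.png",w["color"][:,:,::-1])
for x in(-.065,-.165): print(proj(w,st2w(x,-.142,.2)))
E
```

```text
t: 7.55
tool_pos: [0.503, -0.2108, 0.1589]
tool_rot: [0.115, 1.569, -0.115]
contact_force: [0.5, 0.1, -0.8]
opening: -0.0002
t: 7.85
tool_pos: [0.5032, -0.2106, 0.1591]
tool_rot: [0.114, 1.569, -0.115]
contact_force: [0.2, 0.3, 0.1]
opening: 0.0001
t 7.85 stand [-0.1245 -0.1185  0.1591] F stand [0.12 0.34 0.12]
[361.7968689  284.17770192]
[186.30294545 283.42682351]
```

View pics/s6.png

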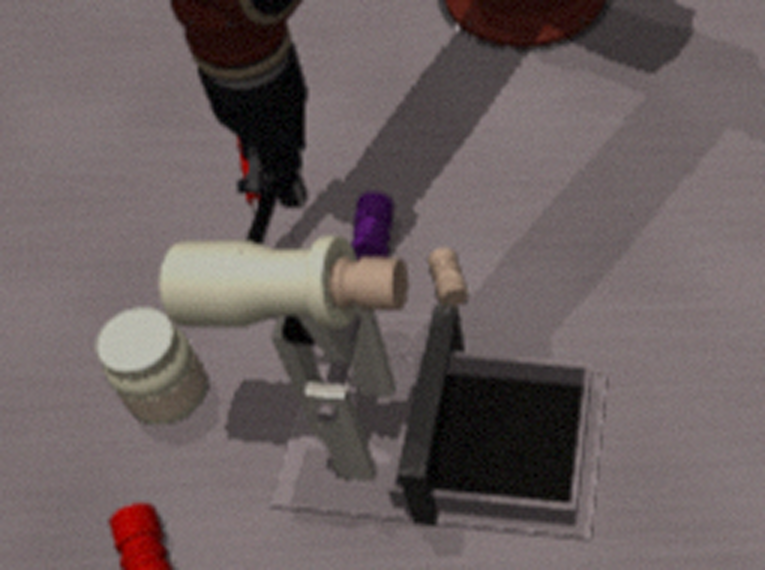

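View pics/w6.png

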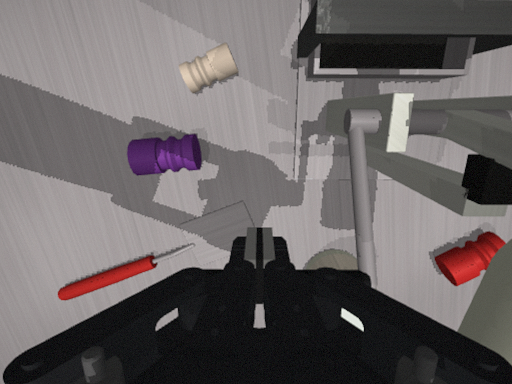

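The plug has moved out to its second waist (end now at crop (405,282)) and the flask is back at rest. I'll go behind the handle and knock again.

```bash
python3 -m jog '[[[-0.045,0.004,0,0,1],[-0.065,-0.01,0,0,1],[-0.065,-0.05,0,0,1],[-0.06,-0.078,0,0,1],[-0.02,-0.078,0,0,1],[0.01,-0.078,0,0,1],[0.01,-0.078,0,0,1],[0.01,-0.078,0,0,1]]]'
python3 - <<'E'
from h import *
stat();w=imaging.get_image("wrist");cv2.imwrite("pics/w7.png",w["color"][:,:,::-1])
E
```

```text
t: 8.75
tool_pos: [0.492, -0.2876, 0.1498]
tool_rot: [0.114, 1.569, -0.115]
contact_force: [0.7, 0.1, 1.5]
opening: -0.0002
t 8.75 stand [-0.124  -0.1963  0.1498] F stand [0.72 0.19 1.49]
```

View pics/w7.png

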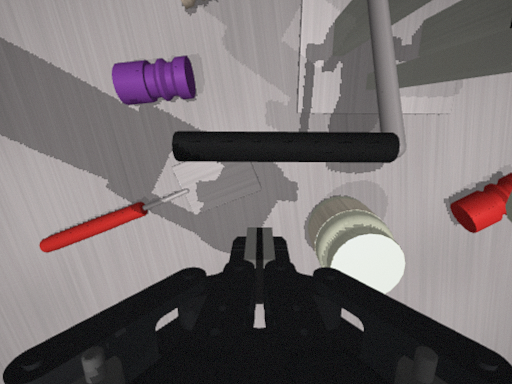

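The finger is behind the bar, which sits at row 147. Pushing again.

```bash
python3 -m jog '[[[0,0.015,0,0,1],[0,0.03,0,0,1],[0,0.038,0,0,1],[0,0.046,0,0,1],[-0.002,0.053,0,0,1],[-0.004,0.059,0,0,1],[-0.006,0.064,0,0,1],[-0.006,0.07,0,0,1],[-0.006,0.074,0,0,1],[-0.006,0.074,0,0,1],[-0.006,0.074,0,0,1],[-0.006,0.074,0,0,1]]]'
python3 - <<'E'
from h import *
stat()
d=imaging.get_image("scene");cv2.imwrite("pics/s8.png",cv2.resize(d["color"][100:290,70:325,::-1],None,fx=3,fy=3,interpolation=cv2.INTER_CUBIC))
E
```

```text
t: 10.0
tool_pos: [0.5032, -0.2143, 0.1562]
tool_rot: [0.113, 1.568, -0.115]
contact_force: [-0.2, 0.0, 0.1]
opening: -0.0001
t 10.0 stand [-0.1239 -0.1222  0.1562] F stand [-0.21 -0.    0.11]
```

View pics/s8.png

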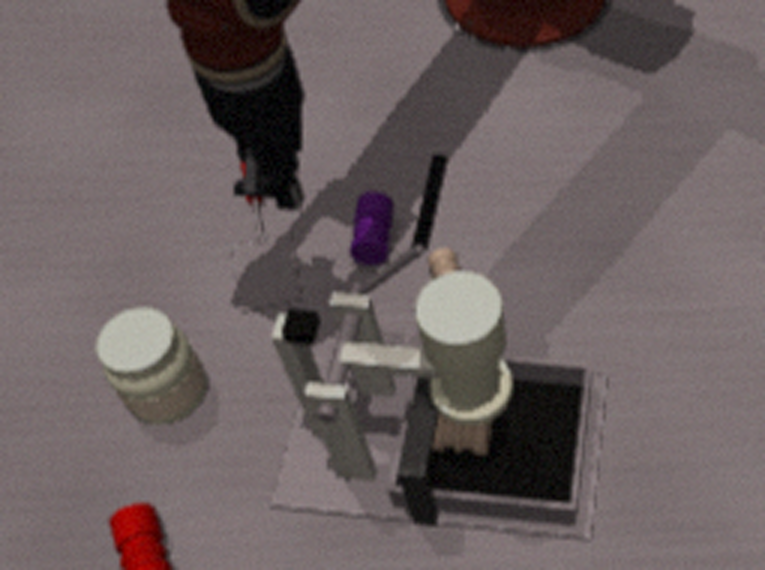

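The plug appears to lie in the tray at crop (462,435). I'll go over the handle, look from there, and push the flask back.

```bash
python3 -m jog '[[[-0.045,0,0,0,1],[-0.09,0.01,0,0,1],[-0.105,0.05,0,0,1],[-0.105,0.095,0,0,1],[-0.105,0.14,0,0,1],[-0.1,0.17,0,0,1],[-0.065,0.176,0,0,1],[-0.03,0.176,0,0,1],[-0.018,0.176,0,0,1],[-0.018,0.176,0,0,1]]]'
python3 - <<'E'
from h import *
o,R=stat()
w=imaging.get_image("wrist");cv2.imwrite("pics/w9.png",w["color"][:,:,::-1])
E
```

```text
t: 11.05
tool_pos: [0.5271, -0.04, 0.1716]
tool_rot: [0.114, 1.573, -0.115]
contact_force: [0.6, -0.3, 0.2]
opening: -0.0001
t 11.05 stand [-0.1263  0.0537  0.1716] F stand [ 0.61 -0.18  0.19]
```

View pics/w9.png

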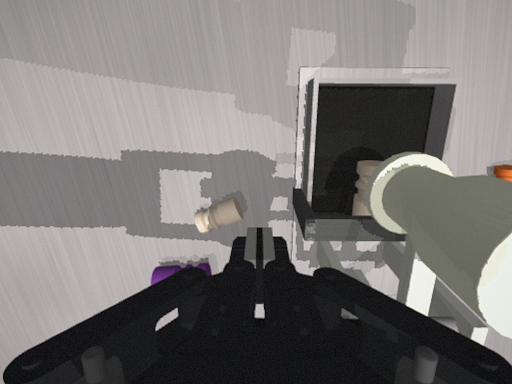

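The plug lies on the tray floor at (367,188), clear of the flask. Now I'll push the flask back.

```bash
python3 -m jog '[[[-0.005,-0.02,0,0,1],[-0.012,-0.036,0,0,1],[-0.022,-0.054,0,0,1],[-0.026,-0.072,0,0,1],[-0.029,-0.09,0,0,1],[-0.026,-0.108,0,0,1],[-0.022,-0.124,0,0,1],[-0.014,-0.138,0,0,1],[-0.007,-0.15,0,0,1],[0,-0.16,0,0,1],[0.008,-0.167,0,0,1],[0.013,-0.171,0,0,1]]]';python3 -m jog '[[[0,0,0,0,1],[0,0,0,0,1],[0,0,0,0,1]]]'
python3 - <<'E'
from h import *
stat()
d=imaging.get_image("scene");cv2.imwrite("pics/s10.png",cv2.resize(d["color"][100:290,70:325,::-1],None,fx=3,fy=3,interpolation=cv2.INTER_CUBIC))
E
```

```text
t: 12.3
tool_pos: [0.503, -0.21, 0.1596]
tool_rot: [0.114, 1.571, -0.115]
contact_force: [0.2, -0.7, 0.1]
opening: 0.0001
t: 12.6
tool_pos: [0.5033, -0.2098, 0.1599]
tool_rot: [0.114, 1.57, -0.115]
contact_force: [0.3, 0.6, 0.8]
opening: -0.0002
t 12.6 stand [-0.1245 -0.1177  0.1599] F stand [0.2  0.68 0.78]
```

View pics/s10.png

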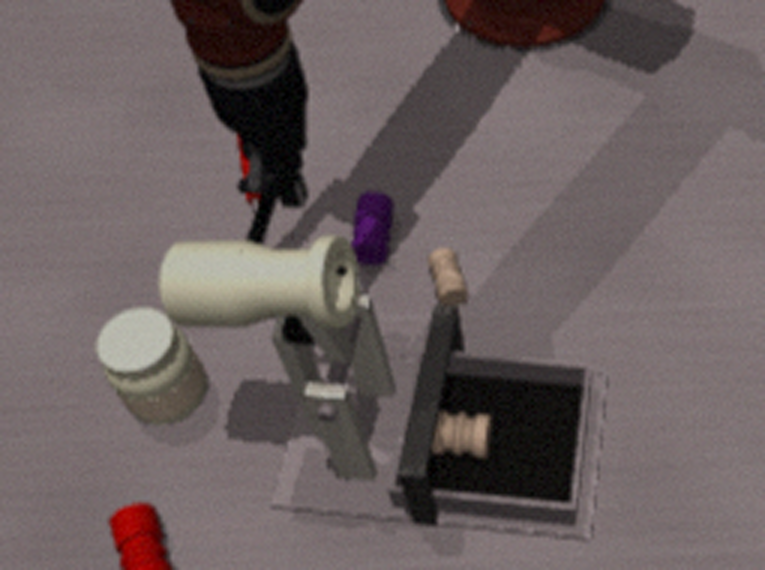

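The flask is empty and at rest, and the plug is in the tray at crop (462,435). I'll withdraw the arm clear and check once more.

```bash
python3 -m jog '[[[-0.01,0.015,0,0,1],[-0.05,0.018,0,0,1],[-0.09,0.02,0,0,1],[-0.12,0.02,-0.02,0,1],[-0.13,0.02,-0.05,0,1],[-0.13,0.02,-0.08,0,1],[-0.13,0.02,-0.08,0,1],[-0.13,0.02,-0.08,0,1],[-0.13,0.02,-0.08,0,1],[-0.13,0.02,-0.08,0,1]]]'
python3 - <<'E'
from h import *
o,_=stat(); print(abs(o["dq"]).max())
d=imaging.get_image("scene");cv2.imwrite("pics/s11.png",cv2.resize(d["color"][100:290,70:325,::-1],None,fx=3,fy=3,interpolation=cv2.INTER_CUBIC))
w=imaging.get_image("wrist");cv2.imwrite("pics/w11.png",w["color"][:,:,::-1])
for x in(-.065,-.165): print(proj(w,st2w(x,-.142,.2)), proj(d,st2w(x,-.142,.2)))
t=imaging.get_image("top")
# shift of bowl, spatula, jar against start
for n,dd,roi in(("top",t,None),("scene",d,None)):
  a=cv2.imread(f"pics/{n}0.png"); b=dd["color"][:,:,::-1]
  for nm,f in(("green",lambda h:(h[:,:,0]>60)&(h[:,:,0]<90)&(h[:,:,1]>120)),("red",lambda h:((h[:,:,0]<4)|(h[:,:,0]>176))&(h[:,:,1]>215)&(h[:,:,2]>110))):
    r=[]
    for im in(a,b):
      m=f(cv2.cvtColor(np.ascontiguousarray(im),cv2.COLOR_BGR2HSV)).astype(np.uint8)
      N,l,s,c=cv2.connectedComponentsWithStats(m); r.append([(c[i].round(1).tolist(),int(s[i,4])) for i in range(1,N) if s[i,4]>30])
    print(n,nm,r)
E
```

```text
t: 13.65
tool_pos: [0.4279, -0.1781, 0.29]
tool_rot: [0.113, 1.57, -0.114]
contact_force: [-0.5, 0.5, -0.2]
opening: 0.0
t 13.65 stand [-0.2038 -0.0977  0.29  ] F stand [-0.6   0.4  -0.23]
0.0044761197710754255
[392.58645117 226.35609768] [152.8447197  182.38846146]
[295.97036245 225.7508088 ] [162.73784582 153.21530788]
top green [[], []]
top red [[], []]
scene green [[([380.9, 189.4], 1106)], [([380.6, 189.4], 1101)]]
scene red [[([151.7, 150.5], 94), ([114.7, 280.5], 256)], [([151.9, 150.7], 105), ([114.8, 280.4], 260)]]
```

View pics/s11.png

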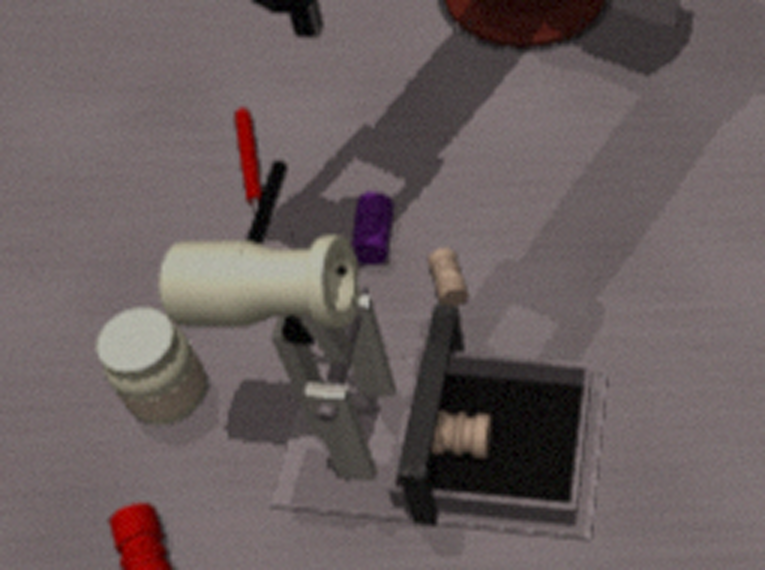

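View pics/w11.png

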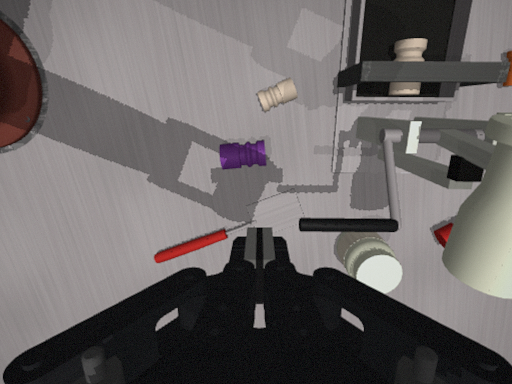

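The handle sits where it should at joint 0: wrist row 225, predicted 226. The plug lies on the tray floor, the bowl, spatula and jar haven't moved, and the arm is clear. Handing in.

```bash
python3 -c "
from station import ctrl
print(ctrl.finish_job())"
```

```text
the job is handed in; nothing more can be done
None
```

The plug is out and lying on the catch tray floor, and the flask is back at rest against the back stop. I handed the job in at about 14 s of robot time.

- **What I did:** With the gripper shut, I pushed the handle bar over from behind and let the flask fall freely onto the bar. The first knock moved the plug out to its second waist. I pushed the flask back to rest and knocked again, and the plug dropped into the tray. Then I pushed the empty flask back to rest and withdrew the arm. The robot never touched the plug.
- **Last checks:** The handle was within about 1 pixel of where it should be with the flask at rest. The flask's mouth was empty, and the force on the tool read about zero. The bowl and spatula were within 0.3 pixels of their starting positions. I judged the jar unmoved by eye only.
- **What disagreed:** In the pictures, the shut fingertips ended about 30 mm short of the reported TCP. My first push therefore passed over the handle without moving the flask, and lowering the tool by about 35 mm fixed it. The colour check for the bowl and spatula found nothing in the top view, so that check rests on the scene view alone.

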